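# Set a mould frame up on its kickstand and hold it

## Task

Fix the grey mould stand to the bench by pressing the orange pump plunger of its vacuum foot fully down to its stop and letting it spring back. Then flip the kickstand by its red grip over the top, towards the front, until its leg is fully down, and only after that raise the forward-leaning mould frame until it stands upright on its kickstand, and finish while still holding it there with the fingers on its blue top bar, since it tips forward if let go. Do not tip the frame over backwards, and leave the bowl, jar, can and hammer on the bench where they are.

Things in the scene. Friction and masses are not known exactly. Their poses are not given: they have to be found in the camera images.
- stand: fixed stand; grey base 200 x 220 x 12 mm, origin under its centre; the stand's axes: z up, +y towards the kickstand's side, -x its front (roughly towards the robot); turned up to 0.3 rad. Two front rests, 143 mm high, 60 mm ahead of the origin at y = +-82 mm; a 10 mm thick steel arm runs to y = -255 mm and carries the vacuum foot. The frame is 180 mm wide, with a plaster mould on its front, 71 mm proud, up to 155 mm from the hinge
- hinge (a point): middle of the frame's hinge axis, 50 mm above the stand's origin; the axis runs along the stand's y
- frame (a joint): tilt of the frame (rad): 0 = leaning 0.35 (20 degrees) forward on its rests, as at the start; 0.35 = upright; grows as the top bar moves to the stand's +x. Its weight (about 1.3 kg, 1 to 4 N at the bar) tips it forward even from upright. With the kickstand down its foot meets its pad and stops the frame at about 0.35; with it up the frame can fall backwards to 0.75
- topbar: blue round top bar of the frame, 22 mm across, 200 mm long along the stand's y, origin at its middle, 240 mm from the hinge axis; a sleeve that turns about its own axis; free all round, with the frame's two side posts joining it from below at 82 mm either side of the middle, and 75 mm of open space between bar and panel
- bar_mid (a point): the middle of the blue top bar (same point as its body), at the centre of its thickness
- kick (a joint): kickstand lever on the frame's +y side (rad): 0 = stowed, as at the start (red grip 0.5 behind vertical, leg forward); grows as the grip swings over the top to the front; past the centre at about 0.5 it falls by its own weight to its stop at 1.4 = leg fully down, foot back over its black pad. About 1 N at the grip turns it; let go before the centre it falls back to 0
- kick_grip (a point): middle of the red kickstand grip: a roller 24 mm across, 55 mm long along the stand's y, 100 mm from the hub axis; it overhangs outward, clear of the frame
- kick_hub (a point): centre of the kickstand's hub, 120 mm from the hinge axis up the frame and 135 mm to the stand's +y side; its axis runs along the stand's y
- plunger (a joint): travel of the pump plunger (m): 0 = up, 0.018 = down on its stop; its spring needs 3 N to start and 9 N at the stop, and pushes it back up
- plunger_top (a point): centre of the top face of the orange plunger head: disc 36 mm across, 12 mm thick, on the black vacuum foot, 122 mm above the bench when up; it is pressed straight down and may stand anywhere along the steel arm at the stand's -y side
- bowl: bystander: green mixing bowl, 124 mm across, 65 mm high; origin under its centre
- jar: bystander: amber jar, 70 mm across, 90 mm high; origin under its centre
- can: bystander: steel can with a pale band, 72 mm across, 100 mm high; origin under its centre
- mallet: bystander: hammer lying on the bench; origin under its middle

How it is judged (in metres and radians):
On the way, in this order (a step that is already met when the one before it is completed fails the run):
1. the pump plunger is pressed down to its stop (value of joint plunger above 0.0155 m), for 0.05 s.
2. the kickstand is flipped over centre, leg fully down, while the frame still leans forward (value of joint kick above 1.3 rad and value of joint frame below 0.2 rad), for 0.1 s.
3. the frame is upright, held by its top bar (value of joint frame between 0.28 and 0.42 rad and contact force between the fingers and topbar above 0.5 N), for 0.2 s.
At the end, for the whole second after the job is handed in: The frame is within 0.07 rad (4 degrees) of upright and at rest (below 0.1 rad/s), the fingers bear on the blue top bar with more than 0.5 N, the kickstand is down (joint above 1.25 of 1.4), and the pump plunger is back up (below 4 mm) (all of step 3 and value of joint kick above 1.25 rad and value of joint plunger below 0.004 m and velocity of joint frame between -0.1 and 0.1 rad/s); the arm keeps its last pose, push and grip.
It fails at once if the frame is tipped over backwards (value of joint frame above 0.55 rad).
It fails at once if the bowl, jar, can or hammer is disturbed (moved more than 40 mm) (distance of any of bowl, jar, can, mallet from where it was at the start of the episode above 0.04 m).
It also fails if it takes over 64 s, if anything falls off the work surface, if the arm or the gripper's body presses on something with over 40 N, if the wrist force passes 120 N, or if a joint passes its speed limit or range.

## Robot

A 6-joint arm with a two-finger parallel gripper is mounted at the origin on the work surface. World frame = base frame: x ahead of the robot, y to its left, z up, the work surface at z = 0. Lengths are in mm, angles in rad, forces in N, time in s.
With the tool pointing down it reaches from about 350 to 975 mm from the base axis. Payload 7.1 kg.
Tool frame: the origin (TCP) lies at the very end of the fingers, on their centre line; the grasp point (between the pads) lies 19 mm behind it; y points along the fingers, x is the direction in which the jaws open and shut, and the axes are right-handed (so a half turn about y gives the same grasp; the last joint's range is limited). The gripper opens to 88 mm and grips with 3 to 60 N. Pads are 20 mm wide; open, the fingers measure 115 mm over their backs; the gripper's body (75 mm by 178 mm) begins 61 mm behind the grasp point.
Start: joints at [-1.285, 0.423, 1.63, -0, 1.089, -0.019], TCP at [187.582, -596.169, 222.675] pointing down, gripper open.
Joint ranges: [-3, 3], [-0.9, 2.11], [0.09, 2.58], [-1.31, 4.45], [0.11, 2.69], [-2.54, 2.54]. Speed limits (rad/s): [2.39, 2.39, 3.01, 3.14, 3.14, 3.14].

## Interface

Orientations are given as a rotation vector (axis times angle).
In Python, from workcell import ctrl gives the robot as it stands. The module is installed in compiled form; this text tells all that it offers.
- The arm moves only by the tool carry_out, never from a script. Its arguments are lists of equal length, an entry for each row: "delta_pos": the shift along the tool's x, y, z in cm, a list of three; "rotation": the turn, a rotation vector about the tool's x, y, z in rad, a list of three. In form: {"delta_pos": [[dx, dy, dz], ...], "rotation": [[wx, wy, wz], ...]}. A call has 1 to 12 rows; each row is the pose to reach, as a shift and turn from the pose commanded when the call began, along the tool's axes at that moment; what a row does not reach only later rows make up. A row lasts 1/12 s, in which the tool goes at most 41.7 mm and 7.16 degrees, less where a joint would pass 70% of its speed; a pose out of reach is approached as far as the arm can. A call with a gripper value outside its range is refused whole. "hand" is the closure in counts, from 0 (fully open) to 255 (shut), set as the call begins (left out, the last holds). The fingers move at their own pace and stop on an object; the grip force is fixed at half the most. Time passes only in rows, so rows that repeat a pose let the fingers close. It gives the time, the measured TCP pose, the force and the opening at its end, in the units of the state.
- ctrl.get_obs(): the state, without advancing time (a new reading comes with each control period).
- ctrl.get_image(name): name is "scene" or "top" or "wrist"; returns the picture (420x560x3 uint8, red, green, blue); there is no depth.
- ctrl.camera_info(name): a dict with "fov_y" (degrees; the focal length in pixels is half the picture's height over the tangent of half this angle, whatever the lens; pixels are square), "cx", "cy" (the principal point, pixels), "R" (3x3) and "t" (3): a world point X has camera coordinates R X + t; the wrist camera has in their place "T_tool_cam" (4x4, takes a point from camera to tool coordinates, whose origin is the TCP and whose axes are the tool frame's). Camera axes: x right, y down, z forward; pixel columns grow to the right and rows downward; lengths in mm; the calibration is good to about 2 mm. A picture is of the moment at which its call begins: read the wrist's pose just before it. camera_info takes no time and is no camera call.
- ctrl.close_job(): hands the job in, once; it reports no verdict.
The state is a dict: "t": time; "qpos": joint angles; "qvel": joint speeds; "joint_torque": joint torques, N m; "ee_pos": TCP position; "orientation": TCP orientation; "ft_force": force on the tool from outside, world axes, zero at the start; "moment": the same for the moment, N m; "width": finger opening in mm.
Only numpy, scipy, OpenCV 4.12 (cv2) and the standard library are available. Lean on these libraries where they do the work, as an engineer would, in place of code of your own. Each camera call takes 0.05 s, during which the arm holds its last target.

## Working session

There is one attempt and no reset: what is moved stays moved. The work goes in short steps, Python scripts to look and compute and a tool call to move; the robot and the scene stay as the last step left them, time stands still between calls to the robot, and variables do not carry over. Pictures are saved under pics/ and viewed, and the job is handed in when it is done.

Besides the shell and the picture viewer there is one more tool, called after ">>>" as name(argument=value, ...) on one line, values as JSON. carry_out: Moves the arm, as the interface text tells. Its arguments: {"type":"object","properties":{"delta_pos":{"type":"array","items":{"type":"array","items":{"type":"number"}}},"rotation":{"type":"array","items":{"type":"array","items":{"type":"number"}}},"hand":{"type":"number"}},"required":["delta_pos","rotation"]}

```bash
mkdir -p pics
python3 - <<'E'
from workcell import ctrl
import cv2
o=ctrl.get_obs();print(o)
for n in ["scene","top","wrist"]:
    im=ctrl.get_image(n);cv2.imwrite(f"pics/{n}0.png",im[:,:,::-1])
    print(n,ctrl.camera_info(n))
E
```

```text
{'t': 0.0, 'qpos': array([-1.28495353e+00,  4.23830539e-01,  1.63067238e+00, -5.62451139e-06,
        1.08858672e+00, -1.90010602e-02]), 'qvel': array([ 1.09103660e-04, -2.17698187e-03, -9.18458528e-04,  3.59220689e-04,
       -3.37458627e-04,  4.78774996e-05]), 'joint_torque': array([-1.38640051e-03, -5.44627833e+01, -2.73665464e+01,  6.42452762e-02,
        2.28160765e-02, -1.29340583e-04]), 'ee_pos': array([ 187.45917262, -595.65461227,  221.91504753]), 'orientation': array([-1.33720047,  0.982619  , -0.98063939]), 'ft_force': array([0.1995145 , 0.71238868, 0.64837492]), 'moment': array([ 0.00735705, -0.01608917, -0.04808781]), 'width': 87.75105891985618}
scene {'fov_y': 48.30753894572009, 'cx': 283.94329819777283, 'cy': 209.52328159243, 'R': array([[ 0.88339565,  0.46860112,  0.00501091],
       [ 0.32969294, -0.61385924, -0.7172722 ],
       [-0.33303856,  0.6352872 , -0.69677506]]), 't': array([-461.29516879,  -78.79667475, 1860.93483954])}
top {'fov_y': 53.109331787593945, 'cx': 277.24056379720895, 'cy': 208.29263670568625, 'R': array([[ 0.02483689, -0.99951232, -0.01892748],
       [-0.99613621, -0.02314876, -0.08471597],
       [ 0.08423651,  0.02095843, -0.99622535]]), 't': array([ -30.548045  ,  547.48351174, 1375.73759381])}
wrist {'fov_y': 69.90839871760923, 'cx': 284.99584672349977, 'cy': 212.64437886792297, 'T_tool_cam': array([[ 9.99999998e-01,  3.43253667e-05,  4.44328222e-05,
         4.92108405e-01],
       [-3.41306479e-05, -2.56742472e-01,  9.66479851e-01,
        -1.62303573e+02],
       [ 4.45825679e-05, -9.66479851e-01, -2.56742471e-01,
         7.08487886e+01],
       [ 0.00000000e+00,  0.00000000e+00,  0.00000000e+00,
         1.00000000e+00]])}
```

View pics/scene0.png

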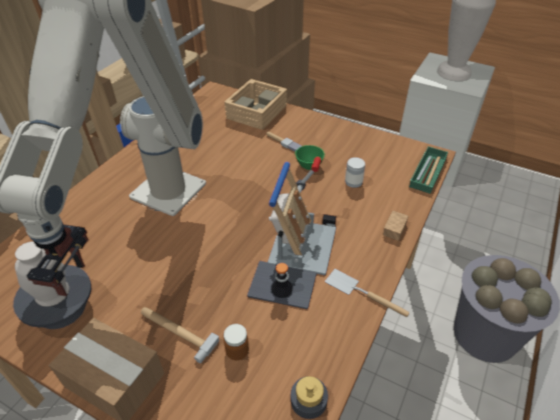

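View pics/top0.png

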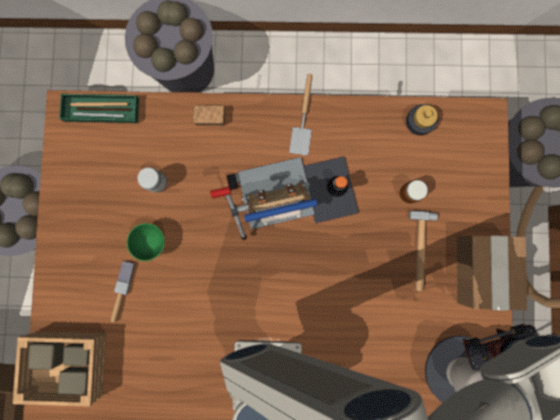

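View pics/wrist0.png

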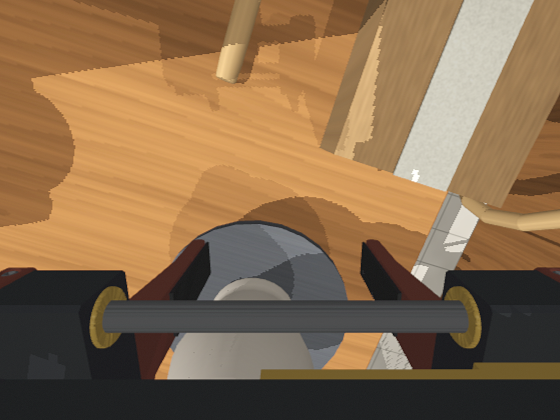

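The scene shows the stand near (300,240), with the blue bar around (280,185), the red grip at (317,165), and the orange plunger at (283,268). In the top view, the bar runs (247,217)-(316,204), the grip is at (221,192), and the plunger is at (341,183). I'll zoom in on both.

Run:
```python
import cv2
a=cv2.imread("pics/scene0.png");cv2.imwrite("pics/s0z.png",cv2.resize(a[130:320,220:380],None,fx=3.15,fy=3.15,interpolation=cv2.INTER_CUBIC)[:600])
a=cv2.imread("pics/top0.png");cv2.imwrite("pics/t0z.png",cv2.resize(a[145:255,190:370],None,fx=4.4,fy=4.4,interpolation=cv2.INTER_CUBIC))
```

```text
(no output)
```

View pics/s0z.png

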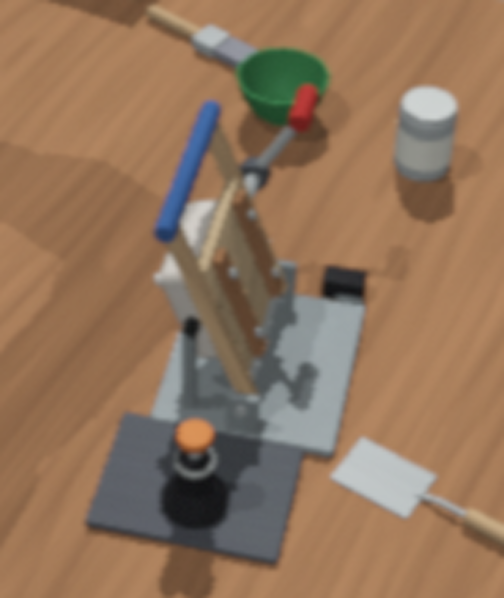

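View pics/t0z.png

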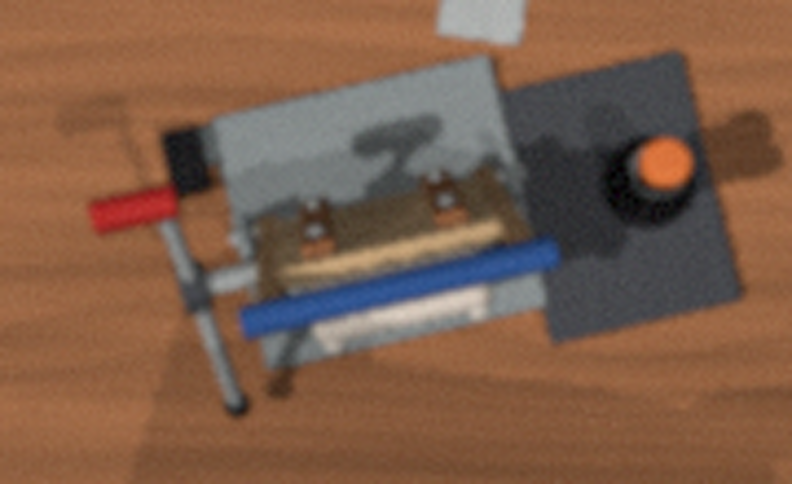

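```bash
cat > h.py <<'E'
import numpy as np, cv2
from scipy.optimize import least_squares
from scipy.spatial.transform import Rotation as Ro
def proj(ci,X):
    f=210/np.tan(np.radians(ci['fov_y'])/2)
    c=np.asarray(ci['R'])@X+ci['t']
    return np.array([ci['cx']+f*c[0]/c[2],ci['cy']+f*c[1]/c[2]])
def w(p,L): # stand local->world
    c,s=np.cos(p[2]),np.sin(p[2])
    return np.array([p[0]+c*L[0]-s*L[1],p[1]+s*L[0]+c*L[1],L[2]])
E
cat > fit.py <<'E'
from h import *
from workcell import ctrl
T=lambda u,v:(u/4.4+190-.4,v/4.4+145-.4); S=lambda u,v:(u/3.15+220-.35,v/3.15+130-.35)
a=-.35
bar=lambda y:(240*np.sin(a),y,50+240*np.cos(a))
hub=np.array((120*np.sin(a),135,50+120*np.cos(a)))
obs=[('top',T(243,322),'bl'),('top',T(559,250),'br'),('top',T(134,210),'g'),('top',T(667,162),'p'),
('top',T(490,57),(100,-110,12)),('top',T(213,118),(100,110,12)),('top',T(267,368),(-100,110,12)),('top',T(545,305),(-100,-110,12)),
('scene',S(210,104),'bl'),('scene',S(164,230),'br'),('scene',S(304,107),'g'),('scene',S(195,433),'p'),('scene',S(332,452),(100,-110,12)),('scene',S(365,300),(100,110,12)),
('scene',S(256,172),'h'),('top',T(195,288),'h')]
ci={n:ctrl.camera_info(n) for n in('top','scene')}
def loc(k,q):
    if k=='bl':return bar(100)
    if k=='br':return bar(-100)
    if k=='g':return hub+[100*np.sin(q[5]),q[6],100*np.cos(q[5])]
    if k=='h':return hub
    if k=='p':return (q[3],q[4],122)
    return k
def res(q): return np.concatenate([proj(ci[n],w(q,loc(k,q)))-np.array(o) for n,o,k in obs])
r=least_squares(res,[650,50,0,0,-200,.5,27],loss='soft_l1')
print(np.round(r.x,3))
for (n,o,k),e in zip(obs,r.fun.reshape(-1,2)): print(n,k,e.round(1))
q=r.x
for k in('bl','br','g','p','h'): print(k,w(q,loc(k,q)).round(1))
E
python3 fit.py
```

```text
[ 6.01829e+02 -1.09350e+01  2.49000e-01 -2.49540e+01 -2.06094e+02
  4.95000e-01  1.80480e+01]
top bl [-0.3  0.5]
top br [-0.5  0.5]
top g [ 0.1 -0.1]
top p [ 0.4 -0.2]
top (100, -110, 12) [-0.1 -0.8]
top (100, 110, 12) [-0.4 -0.2]
top (-100, 110, 12) [0.1 0.6]
top (-100, -110, 12) [1.  0.3]
scene bl [0.8 0.6]
scene br [-0.1  1. ]
scene g [-0.  -0.2]
scene p [ 0.  -0.6]
scene (100, -110, 12) [ 0.1 -0.6]
scene (100, 110, 12) [0.2 1.2]
scene h [-0.4 -0. ]
top h [-0.1 -0.3]
bl [497.4  65.7 275.4]
br [ 546.7 -128.1  275.4]
g [570.3 139.  250.7]
p [ 628.4 -216.8  122. ]
h [528.7 109.8 162.7]
```

```bash
cat >> h.py <<'E'
def cmd(P,R0,P1,R1):
    "shift (cm) and rotvec in tool axes"
    d=R0.inv().apply(np.array(P1)-P)/10; return d.round(2),(R0.inv()*R1).as_rotvec().round(4)
yaw=.249; ex=np.array([np.cos(yaw),np.sin(yaw),0]); ey=np.array([-np.sin(yaw),np.cos(yaw),0])
RA=Ro.from_matrix(np.c_[ex,[0,0,-1],ey]); RB=Ro.from_matrix(np.c_[-ex,[0,0,-1],-ey])
E
python3 - <<'E'
from h import *
R0=Ro.from_rotvec([-1.33720047,  0.982619  , -0.98063939]);P=np.array([187.582,-596.169,222.675])
print(R0.as_matrix().round(3))
pl=np.array([628.4,-216.8,0])
for R in(RA,RB): print(cmd(P,R0,pl+[0,0,180],R))
print(cmd(P,R0,P+[0,0,110],R0))
E
```

```text
[[ 0.3   -0.     0.954]
 [-0.954  0.001  0.3  ]
 [-0.001 -1.     0.   ]]
(array([-22.95,   4.3 ,  53.44]), array([-1.2000e-03, -1.5149e+00, -1.2000e-03]))
(array([-22.95,   4.3 ,  53.44]), array([ 1.2000e-03,  1.6266e+00, -1.2000e-03]))
(array([ -0.02, -11.  ,   0.  ]), array([0., 0., 0.]))
```

>>> carry_out(delta_pos=[[0, -4, 0], [0, -8, 0], [-22.95, -8, 53.44], [-22.95, -8, 53.44], [-22.95, -8, 53.44], [-22.95, -8, 53.44], [-22.95, -8, 53.44], [-22.95, -8, 53.44], [-22.95, -8, 53.44], [-22.95, -8, 53.44], [-22.95, -8, 53.44], [-22.95, -8, 53.44]], rotation=[[0, 0, 0], [0, 0, 0], [0, 1.627, 0], [0, 1.627, 0], [0, 1.627, 0], [0, 1.627, 0], [0, 1.627, 0], [0, 1.627, 0], [0, 1.627, 0], [0, 1.627, 0], [0, 1.627, 0], [0, 1.627, 0]], hand=255)

```text
t: 1.15
ee_pos: [486.8, -338.7, 302.6]
orientation: [-0.656, 1.822, -1.821]
ft_force: [0.5, -1.3, -0.7]
width: 11.3
```

>>> carry_out(delta_pos=[[0, 0, 0], [0, 0, 0]], rotation=[[0, 0, 0], [0, 0, 0]])

```text
t: 1.32
ee_pos: [486.8, -338.8, 302.3]
orientation: [-0.665, 1.815, -1.814]
ft_force: [-0.5, 0.6, 0.0]
width: 1.0
```

```bash
cat > go.py <<'E'
from h import *
from workcell import ctrl
import sys
o=ctrl.get_obs();P=o['ee_pos'];R=Ro.from_rotvec(o['orientation'])
print(P.round(1),'F',o['ft_force'].round(1),'w',round(o['width'],1),'t',round(o['t'],2),'q',o['qpos'].round(2))
for a in sys.argv[1:]:
    print(a,*cmd(P,R,[float(v) for v in a.split(',')],RB))
E
python3 go.py 628.4,-216.8,250 628.4,-216.8,140
```

```text
[ 486.8 -338.8  302.3] F [-0.5  0.6  0. ] w 1.0 t 1.32 q [-0.63  0.3   1.62 -0.    1.22  1.81]
628.4,-216.8,250 [-18.69   5.22  -0.17] [0.0006 0.4528 0.0005]
628.4,-216.8,140 [-18.7   16.22  -0.17] [0.0006 0.4528 0.0005]
```

```bash
cat > go.py <<'E'
from h import *
from workcell import ctrl
import sys
o=ctrl.get_obs();P=o['ee_pos'];R=Ro.from_rotvec(o['orientation'])
print(P.round(1),'F',o['ft_force'].round(1),'w',round(o['width'],1),'t',round(o['t'],2),'q',o['qpos'].round(2))
az=float(sys.argv[1]);c,s=np.cos(az),np.sin(az)
RT=Ro.from_matrix(np.c_[[c,s,0],[0,0,-1],[-s,c,0]])
for a in sys.argv[2:]:
    print(a,*cmd(P,R,[float(v) for v in a.split(',')],RT))
E
python3 go.py -.35 628.4,-216.8,250
```

```text
[ 486.8 -338.8  302.3] F [-0.5  0.6  0. ] w 1.0 t 1.32 q [-0.63  0.3   1.62 -0.    1.22  1.81]
628.4,-216.8,250 [-18.69   5.22  -0.17] [ 8.0000e-04 -2.0898e+00 -5.0000e-04]
```

>>> carry_out(delta_pos=[[0, 0, 0], [0, 0, 0], [-18.7, 0, -0.17], [-18.7, 0, -0.17], [-18.7, 0, -0.17], [-18.7, 0, -0.17], [-18.7, 5.2, -0.17], [-18.7, 5.2, -0.17], [-18.7, 5.2, -0.17], [-18.7, 5.2, -0.17], [-18.7, 5.2, -0.17], [-18.7, 5.2, -0.17]], rotation=[[0, -2.09, 0], [0, -2.09, 0], [0, -2.09, 0], [0, -2.09, 0], [0, -2.09, 0], [0, -2.09, 0], [0, -2.09, 0], [0, -2.09, 0], [0, -2.09, 0], [0, -2.09, 0], [0, -2.09, 0], [0, -2.09, 0]])

```text
t: 2.32
ee_pos: [627.0, -220.6, 250.2]
orientation: [-1.445, 0.732, -0.731]
ft_force: [0.6, 0.8, 0.6]
width: 0.3
```

>>> carry_out(delta_pos=[[0, 0, 0], [0, 0, 0], [0, 0, 0], [0, 0, 0], [0, 0, 0], [0, 0, 0]], rotation=[[0, -0.12, 0], [0, -0.24, 0], [0, -0.36, 0], [0, -0.48, 0], [0, -0.59, 0], [0, -0.59, 0]])

```text
t: 2.82
ee_pos: [627.0, -220.7, 250.5]
orientation: [-1.554, 0.276, -0.275]
ft_force: [-1.0, -0.2, 0.5]
width: 0.5
```

```bash
python3 go.py -.35 628.4,-216.8,150;  python3 - <<'E'
from workcell import ctrl
import cv2
for n in ["scene","top","wrist"]:
    im=ctrl.get_image(n);cv2.imwrite(f"pics/{n}1.png",im[:,:,::-1])
E
```

```text
[ 627.  -220.7  250.5] F [-1.  -0.2  0.5] w 0.5 t 2.82 q [-0.36  0.45  1.51 -0.    1.18 -0.01]
628.4,-216.8,150 [1.000e-02 1.005e+01 4.200e-01] [ 0.0004 -0.0007 -0.0007]
```

View pics/wrist1.png

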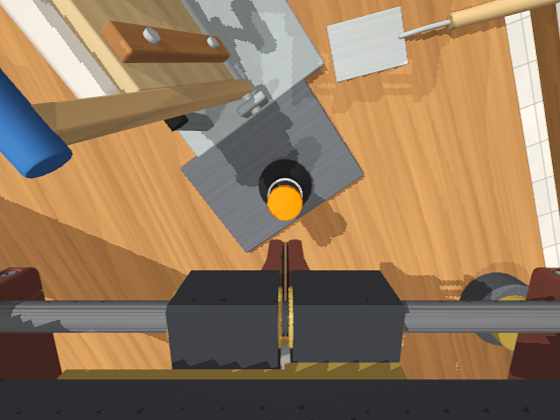

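View pics/scene1.png

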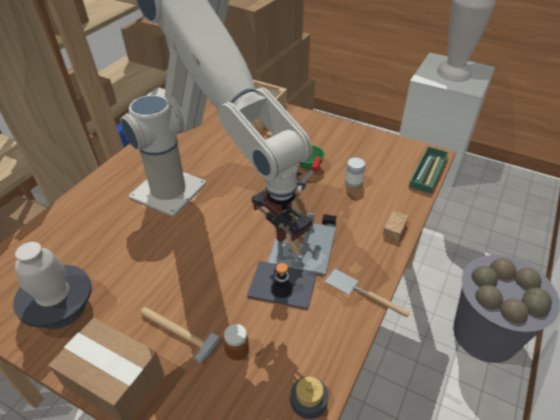

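The wrist view puts the orange head at (285,203), with the blue bar end well to the left. I'll refine the plunger position from this view.

```bash
cat >> h.py <<'E'
def ray(ci,P,R,u,v,z):
    f=210/np.tan(np.radians(ci['fov_y'])/2); T=np.array(ci['T_tool_cam'])
    d=R.apply(T[:3,:3]@np.array([(u-ci['cx'])/f,(v-ci['cy'])/f,1])); o=np.array(P)+R.apply(T[:3,3])
    return o+d*(z-o[2])/d[2]
E
python3 - <<'E'
from h import *
from workcell import ctrl
o=ctrl.get_obs();P=o['ee_pos'];R=Ro.from_rotvec(o['orientation'])
p=ray(ctrl.camera_info('wrist'),P,R,285,203,122);print(p)
E
```

```text
[ 629.37366574 -217.78045073  122.        ]
```

>>> carry_out(delta_pos=[[0, 3.5, 0.35], [0, 7, 0.35], [0, 10, 0.35], [0, 11.5, 0.35], [0, 12.2, 0.35], [0, 12.8, 0.35], [0, 13.4, 0.35], [0, 13.9, 0.35], [0, 14.3, 0.35], [0, 14.3, 0.35]], rotation=[[0, 0, 0], [0, 0, 0], [0, 0, 0], [0, 0, 0], [0, 0, 0], [0, 0, 0], [0, 0, 0], [0, 0, 0], [0, 0, 0], [0, 0, 0]])

```text
t: 3.8
ee_pos: [629.6, -216.0, 108.7]
orientation: [-1.553, 0.278, -0.279]
ft_force: [-3.9, 0.8, 7.6]
width: 0.9
```

>>> carry_out(delta_pos=[[0, 0.2, 0], [0, 0.4, 0], [0, 0.5, 0], [0, 0.5, 0]], rotation=[[0, 0, 0], [0, 0, 0], [0, 0, 0], [0, 0, 0]])

```text
t: 4.13
ee_pos: [629.7, -216.0, 104.5]
orientation: [-1.553, 0.278, -0.28]
ft_force: [-4.0, 1.5, 8.5]
width: 0.6
```

>>> carry_out(delta_pos=[[0, 0.15, 0], [0, 0.25, 0], [0, 0.35, 0], [0, 0.35, 0], [0, 0.35, 0]], rotation=[[0, 0, 0], [0, 0, 0], [0, 0, 0], [0, 0, 0], [0, 0, 0]])

```text
t: 4.55
ee_pos: [629.8, -216.1, 104.1]
orientation: [-1.553, 0.277, -0.28]
ft_force: [-11.4, 2.7, 28.0]
width: 0.7
```

>>> carry_out(delta_pos=[[0, -1, 0], [0, -2.5, 0], [0, -6, 0], [0, -10, 0], [0, -14, 0], [0, -18, 0], [0, -22, 0], [0, -23, 0], [0, -23, 0]], rotation=[[0, 0, 0], [0, 0, 0], [0, 0, 0], [0, 0, 0], [0, 0, 0], [0, 0, 0], [0, 0, 0], [0, 0, 0], [0, 0, 0]])

```text
t: 5.3
ee_pos: [631.6, -216.5, 335.2]
orientation: [-1.555, 0.27, -0.287]
ft_force: [0.3, -1.1, 0.4]
width: 0.7
```

```bash
python3 - <<'E'
from workcell import ctrl
import cv2
im=ctrl.get_image("scene")[:,:,::-1];cv2.imwrite("pics/s2z.png",cv2.resize(im[130:320,220:380],None,fx=3.15,fy=3.15,interpolation=cv2.INTER_CUBIC))
from h import *
g=np.array([570.3,139,250.7]);
for d in(44,):
  p=g+ex*d+ey*5;print(p)
E
python3 go.py .249 611.7,154.7,332
```

```text
[611.7108364  154.68893333 250.7       ]
[ 630.2 -216.   331.6] F [-0.4 -0.3 -0.8] w 0.4 t 5.35 q [-0.35  0.39  1.43  0.    1.32  0.01]
611.7,154.7,332 [-14.62  -0.11  34.12] [ 0.0015 -0.6039  0.0051]
```

View pics/s2z.png

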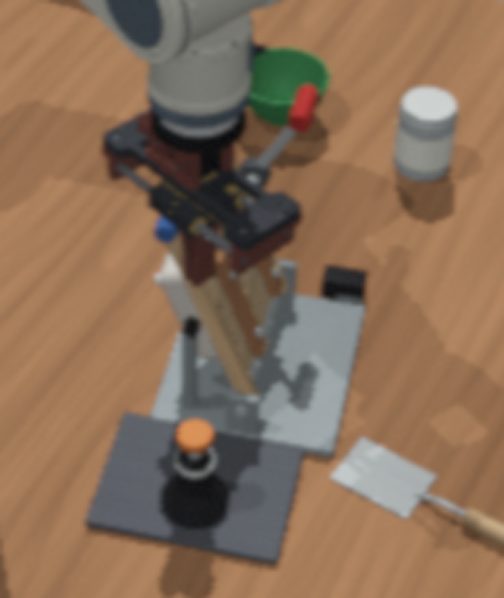

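The orange head is back up at (195,434), and the frame and kickstand haven't moved. Next I move behind the grip.

>>> carry_out(delta_pos=[[-1.46, 0, 3.41], [-2.9, 0, 6.8], [-4.4, 0, 10.2], [-5.8, 0, 13.6], [-7.3, 0, 17], [-8.8, 0, 20.5], [-10.2, 0, 24], [-11.7, 0, 27.3], [-13.2, 0, 30.7], [-14.6, 0, 34.1], [-14.6, 0, 34.1], [-14.6, 0, 34.1]], rotation=[[0, -0.06, 0], [0, -0.12, 0], [0, -0.18, 0], [0, -0.24, 0], [0, -0.3, 0], [0, -0.36, 0], [0, -0.42, 0], [0, -0.48, 0], [0, -0.54, 0], [0, -0.604, 0], [0, -0.604, 0], [0, -0.604, 0]])

```text
t: 6.35
ee_pos: [609.7, 156.3, 326.6]
orientation: [-1.562, -0.195, 0.201]
ft_force: [0.2, -0.1, -0.6]
width: 0.5
```

```bash
python3 - <<'E'
from workcell import ctrl
import cv2
im=ctrl.get_image("scene")[:,:,::-1];cv2.imwrite("pics/s3z.png",cv2.resize(im[130:320,220:380],None,fx=3.15,fy=3.15,interpolation=cv2.INTER_CUBIC))
cv2.imwrite("pics/w3.png",ctrl.get_image("wrist")[:,:,::-1])
E
python3 go.py .249 611.7,154.7,225
```

```text
[610.2 154.1 327.4] F [ 0.5 -0.1 -0.8] w 0.6 t 6.45 q [ 0.23  0.33  1.51 -0.    1.3  -0.02]
611.7,154.7,225 [ 0.19 10.24  0.03] [ 0.0004 -0.0004 -0.0027]
```

View pics/s3z.png

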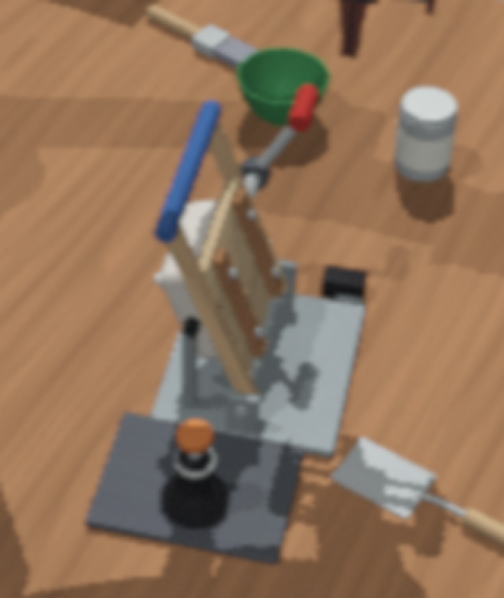

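View pics/w3.png

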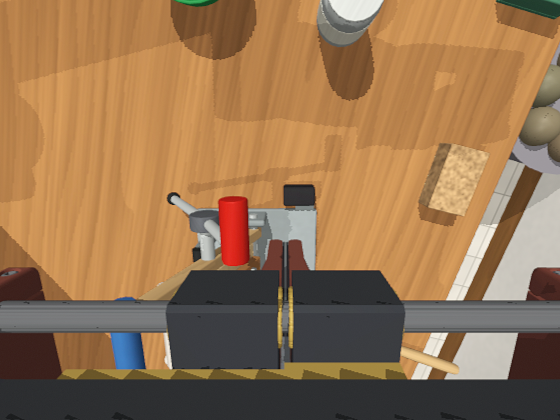

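Run:
```python
from h import *
from workcell import ctrl
o=ctrl.get_obs();P=o['ee_pos'];R=Ro.from_rotvec(o['orientation'])
for v in (203,232,262):
  p=ray(ctrl.camera_info('wrist'),P,R,234.5,v,255)
  d=p-P;print(p.round(1),'rel local x,y',(d@ex).round(1),(d@ey).round(1))
```

```text
[567.9 159.  255. ] rel local x,y -39.8 15.1
[572.9 135.  255. ] rel local x,y -40.9 -9.3
[578.4 108.8 255. ] rel local x,y -42.0 -36.1
```

>>> carry_out(delta_pos=[[0.1, 3, 0], [0.1, 6, 0], [0.1, 8.5, 0], [0.1, 10, 0], [0.1, 10, 0], [0.1, 10, 0]], rotation=[[0, 0, 0], [0, 0, 0], [0, 0, 0], [0, 0, 0], [0, 0, 0], [0, 0, 0]])

```text
t: 6.95
ee_pos: [611.5, 153.4, 228.3]
orientation: [-1.562, -0.192, 0.196]
ft_force: [0.6, 0.3, 0.3]
width: 0.6
```

>>> carry_out(delta_pos=[[-0.8, 0, 0], [-1.6, 0, 0], [-2.4, 0, 0], [-3.2, 0, 0], [-4, 0, 0], [-4.8, 0, 0], [-5.4, 0, 0], [-6, 0, 0], [-6.4, 0, 0], [-6.4, 0, 0]], rotation=[[0, 0, 0], [0, 0, 0], [0, 0, 0], [0, 0, 0], [0, 0, 0], [0, 0, 0], [0, 0, 0], [0, 0, 0], [0, 0, 0], [0, 0, 0]])

```text
t: 7.78
ee_pos: [548.6, 139.0, 229.0]
orientation: [-1.562, -0.195, 0.197]
ft_force: [-0.7, 0.3, 0.6]
width: 0.3
```

```bash
python3 - <<'E'
from workcell import ctrl
import cv2
im=ctrl.get_image("scene")[:,:,::-1];cv2.imwrite("pics/s4z.png",cv2.resize(im[130:320,220:380],None,fx=3.15,fy=3.15,interpolation=cv2.INTER_CUBIC))
E
python3 go.py .249 611.7,154.7,225
```

```text
[549.2 139.2 229. ] F [ 0.2 -0.2  0.2] w 0.8 t 7.83 q [ 0.23  0.33  1.76  0.    1.06 -0.02]
611.7,154.7,225 [ 6.44  0.4  -0.04] [-0.      0.0003 -0.0007]
```

View pics/s4z.png

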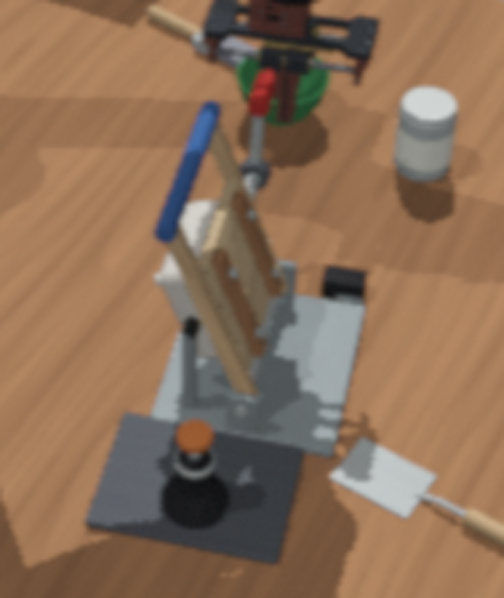

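The red grip has moved to about vertical (261,92) with the finger behind it, so I keep pushing.

>>> carry_out(delta_pos=[[-0.6, 0, 0], [-1.2, 0, 0], [-1.8, 0, 0], [-2.4, 0, 0], [-3, 0, 0], [-3.6, 0, 0], [-4.2, 0, 0], [-4.8, 0, 0], [-5.2, 0, 0], [-5.2, 0, 0], [-5.2, 0, 0], [-5.2, 0, 0]], rotation=[[0, 0, 0], [0, 0, 0], [0, 0, 0], [0, 0, 0], [0, 0, 0], [0, 0, 0], [0, 0, 0], [0, 0, 0], [0, 0, 0], [0, 0, 0], [0, 0, 0], [0, 0, 0]])

```text
t: 8.83
ee_pos: [499.7, 126.5, 229.3]
orientation: [-1.562, -0.196, 0.195]
ft_force: [0.7, -0.2, 1.2]
width: 0.8
```

```bash
python3 - <<'E'
from workcell import ctrl
import cv2
im=ctrl.get_image("scene")[:,:,::-1];cv2.imwrite("pics/s5z.png",cv2.resize(im[130:320,220:380],None,fx=3.15,fy=3.15,interpolation=cv2.INTER_CUBIC))
im=ctrl.get_image("top")[:,:,::-1];cv2.imwrite("pics/t5z.png",cv2.resize(im[145:255,190:370],None,fx=4.4,fy=4.4,interpolation=cv2.INTER_CUBIC))
E
python3 go.py .249 611.7,154.7,225
```

```text
[499.7 126.5 229.2] F [-0.5  1.4  0.7] w 0.5 t 8.93 q [ 0.22  0.25  1.86  0.    1.02 -0.02]
611.7,154.7,225 [11.55  0.43 -0.03] [-0.      0.0004  0.0003]
```

View pics/s5z.png

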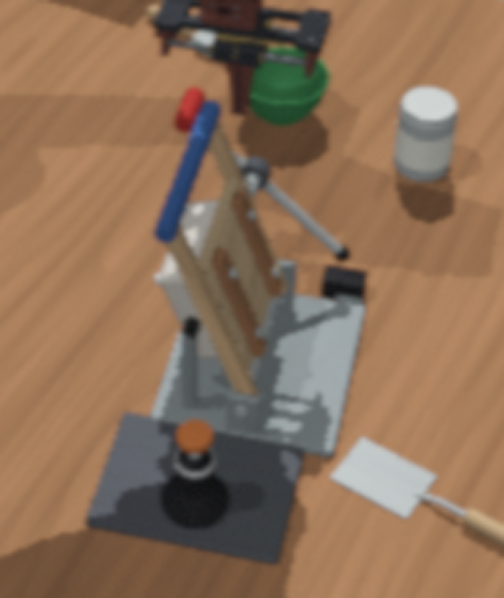

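View pics/t5z.png

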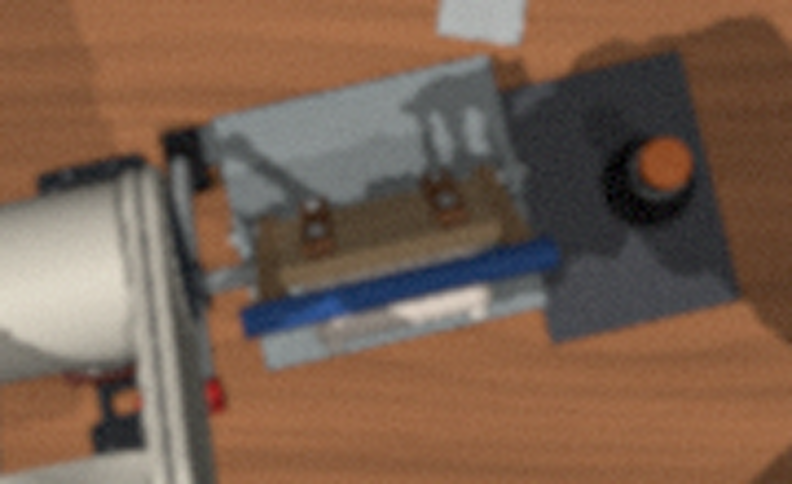

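```bash
python3 - <<'E'
from h import *
from workcell import ctrl
q=[601.8,-10.9,.249]
for k in (1.0,1.2,1.3,1.4):
  L=np.array((120*np.sin(-.35)+100*np.sin(.5-k),153,50+120*np.cos(.35)+100*np.cos(.5-k)))
  u=proj(ctrl.camera_info('scene'),w(q,L));print(k,(u-[219.65,129.65])*3.15)
print(w(q,(240*np.sin(-.35),0,275.5)))
E
python3 go.py .249 499.7,126.5,350 522,-31.2,350
```

```text
1.0 [217.35531279  93.27050942]
1.2 [202.54718306  99.17657645]
1.3 [196.03400655 103.07395426]
1.4 [190.20119358 107.53853189]
[522.04257284 -31.18047877 275.5       ]
[499.7 126.5 229.2] F [-0.5  1.4  0.7] w 0.5 t 8.93 q [ 0.22  0.25  1.86  0.    1.02 -0.02]
499.7,126.5,350 [  0.   -12.08  -0.  ] [-0.      0.0004  0.0003]
522,-31.2,350 [ -1.73 -12.08 -15.83] [-0.      0.0004  0.0003]
```

The grip at (191,109) matches kick = 1.4, so the leg is fully down. Next I go up and over the bar and open the hand.

>>> carry_out(delta_pos=[[0, -3, 0], [0, -6.5, 0], [0, -10, 0], [0, -12, 0], [-0.4, -12, -3], [-0.8, -12, -6.5], [-1.2, -12, -10], [-1.5, -12, -13], [-1.7, -12, -15.8], [-1.7, -12, -15.8], [-1.7, -12, -15.8]], rotation=[[0, 0, 0], [0, 0, 0], [0, 0, 0], [0, 0, 0], [0, 0, 0], [0, 0, 0], [0, 0, 0], [0, 0, 0], [0, 0, 0], [0, 0, 0], [0, 0, 0]], hand=0)

```text
t: 9.85
ee_pos: [522.1, -31.9, 349.0]
orientation: [-1.562, -0.193, 0.194]
ft_force: [0.9, -0.4, 0.7]
width: 70.1
```

```bash
python3 - <<'E'
from workcell import ctrl
import cv2
im=ctrl.get_image("scene")[:,:,::-1];cv2.imwrite("pics/s6z.png",cv2.resize(im[130:320,220:380],None,fx=3.15,fy=3.15,interpolation=cv2.INTER_CUBIC))
cv2.imwrite("pics/w6.png",ctrl.get_image("wrist")[:,:,::-1])
E
python3 go.py .249 522,-31.2,254
```

```text
[521.8 -30.4 349. ] F [-1.  -0.1 -0.3] w 78.4 t 9.95 q [-0.08  0.14  1.72  0.    1.29 -0.33]
522,-31.2,254 [ 0.    9.5  -0.09] [-0.0005  0.0001 -0.0003]
```

View pics/s6z.png

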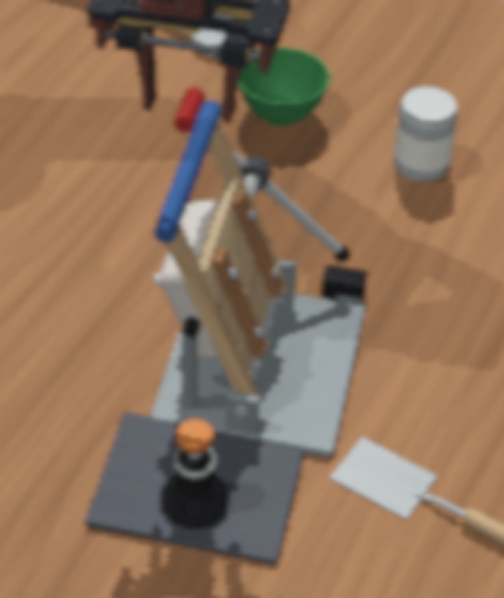

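View pics/w6.png

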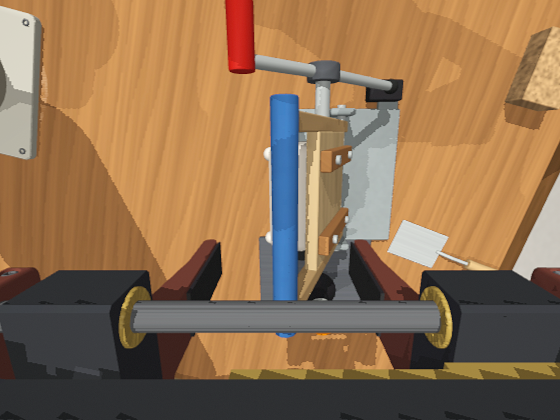

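The leg is down over its pad. The bar (column about 285) is centred between the open fingers, so I descend and grasp.

>>> carry_out(delta_pos=[[0, 2, -0.1], [0, 4, -0.1], [0, 6, -0.1], [0, 8, -0.1], [0, 9.5, -0.1], [0, 9.5, -0.1], [0, 9.5, -0.1]], rotation=[[0, 0, 0], [0, 0, 0], [0, 0, 0], [0, 0, 0], [0, 0, 0], [0, 0, 0], [0, 0, 0]])

```text
t: 10.53
ee_pos: [521.8, -30.7, 253.9]
orientation: [-1.561, -0.196, 0.198]
ft_force: [0.6, -0.4, 0.3]
width: 87.8
```

>>> carry_out(delta_pos=[[0, 0, 0], [0, 0, 0], [0, 0, 0], [0, 0, 0], [0, 0, 0], [0, 0, 0], [0, 0, 0], [0, 0, 0], [0, 0, 0], [0, 0, 0], [0, 0, 0], [0, 0, 0]], rotation=[[0, 0, 0], [0, 0, 0], [0, 0, 0], [0, 0, 0], [0, 0, 0], [0, 0, 0], [0, 0, 0], [0, 0, 0], [0, 0, 0], [0, 0, 0], [0, 0, 0], [0, 0, 0]], hand=255)

```text
t: 11.53
ee_pos: [521.9, -31.9, 254.1]
orientation: [-1.562, -0.195, 0.196]
ft_force: [-1.8, -0.7, 0.9]
width: 20.9
```

```bash
python3 - <<'E'
from workcell import ctrl
import cv2
im=ctrl.get_image("scene")[:,:,::-1];cv2.imwrite("pics/s7z.png",cv2.resize(im[130:320,220:380],None,fx=3.15,fy=3.15,interpolation=cv2.INTER_CUBIC))
import numpy as np
for th in np.linspace(0,.35,8): print(round(th,2), (240*(np.sin(.35)-np.sin(.35-th))/10).round(2), (240*(np.cos(.35-th)-np.cos(.35))/10).round(2))
E
python3 go.py .249 522,-31.2,254
```

```text
0.0 0.0 0.0
0.05 1.14 0.38
0.1 2.29 0.71
0.15 3.46 0.98
0.2 4.64 1.19
0.25 5.83 1.34
0.3 7.03 1.43
0.35 8.23 1.46
[521.8 -31.9 254.1] F [-1.1 -0.9  1.9] w 21.5 t 11.58 q [-0.08  0.24  1.82 -0.    1.08 -0.33]
522,-31.2,254 [0.03 0.01 0.07] [-0.      0.0003 -0.0007]
```

View pics/s7z.png

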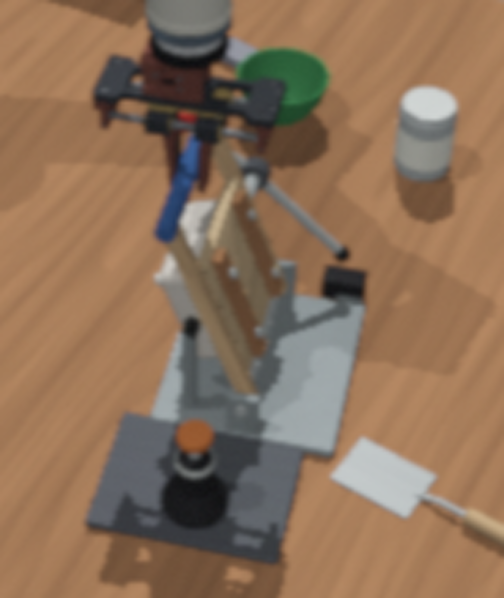

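The bar is grasped at a width of about 21.5 mm. I raise it along the arc.

>>> carry_out(delta_pos=[[0.5, -0.18, 0], [1.14, -0.38, 0], [1.7, -0.55, 0], [2.29, -0.71, 0], [2.9, -0.85, 0], [3.46, -0.98, 0], [4.05, -1.1, 0], [4.64, -1.19, 0], [5.2, -1.27, 0], [5.83, -1.34, 0], [5.83, -1.34, 0]], rotation=[[0, 0, 0], [0, 0, 0], [0, 0, 0], [0, 0, 0], [0, 0, 0], [0, 0, 0], [0, 0, 0], [0, 0, 0], [0, 0, 0], [0, 0, 0], [0, 0, 0]])

```text
t: 12.5
ee_pos: [580.0, -17.0, 267.6]
orientation: [-1.562, -0.197, 0.195]
ft_force: [-3.0, -0.2, 1.7]
width: 21.3
```

>>> carry_out(delta_pos=[[0.4, -0.03, 0], [0.8, -0.06, 0], [1.2, -0.09, 0], [1.6, -0.1, 0], [2.0, -0.11, 0], [2.2, -0.12, 0], [2.2, -0.12, 0]], rotation=[[0, 0, 0], [0, 0, 0], [0, 0, 0], [0, 0, 0], [0, 0, 0], [0, 0, 0], [0, 0, 0]])

```text
t: 13.08
ee_pos: [600.4, -11.7, 268.7]
orientation: [-1.562, -0.196, 0.196]
ft_force: [-2.1, 2.5, 0.3]
width: 21.5
```

```bash
python3 - <<'E'
from workcell import ctrl
import cv2
im=ctrl.get_image("scene")[:,:,::-1];cv2.imwrite("pics/s8z.png",cv2.resize(im[130:320,220:380],None,fx=3.15,fy=3.15,interpolation=cv2.INTER_CUBIC))
E
python3 go.py .249 601.8,-10.9,271
```

```text
[600.1 -11.8 268.7] F [-1.7  2.3 -0.6] w 21.0 t 13.13 q [-0.04  0.34  1.64  0.    1.16 -0.29]
601.8,-10.9,271 [ 0.18 -0.23  0.05] [-0.0003  0.0004 -0.    ]
```

View pics/s8z.png

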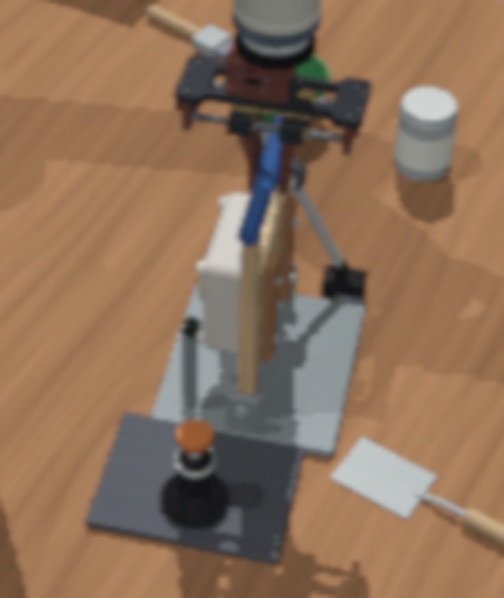

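The frame is upright at about 0.343 and the foot is on its pad. I nudge 2 mm to seat it against the stop, with the force as a check.

>>> carry_out(delta_pos=[[0.1, 0, 0], [0.2, 0, 0], [0.25, 0, 0], [0.25, 0, 0], [0.25, 0, 0], [0.25, 0, 0]], rotation=[[0, 0, 0], [0, 0, 0], [0, 0, 0], [0, 0, 0], [0, 0, 0], [0, 0, 0]])

```text
t: 13.63
ee_pos: [602.2, -11.3, 268.7]
orientation: [-1.562, -0.195, 0.196]
ft_force: [-2.8, 3.6, -1.1]
width: 21.4
```

>>> carry_out(delta_pos=[[0.1, 0, 0], [0.2, 0, 0], [0.3, 0, 0], [0.3, 0, 0], [0.3, 0, 0], [0.3, 0, 0]], rotation=[[0, 0, 0], [0, 0, 0], [0, 0, 0], [0, 0, 0], [0, 0, 0], [0, 0, 0]])

```text
t: 14.13
ee_pos: [604.3, -10.8, 268.7]
orientation: [-1.562, -0.194, 0.198]
ft_force: [-6.4, 2.0, 1.4]
width: 21.5
```

```bash
python3 - <<'E'
from workcell import ctrl
import cv2
im=ctrl.get_image("scene")[:,:,::-1];cv2.imwrite("pics/s9z.png",cv2.resize(im[130:320,220:380],None,fx=3.15,fy=3.15,interpolation=cv2.INTER_CUBIC))
cv2.imwrite("pics/t9.png",ctrl.get_image("top")[:,:,::-1])
E
python3 go.py .249 601.8,-10.9,271
```

```text
[604.2 -10.8 268.7] F [-6.3  1.6  0.6] w 21.9 t 14.23 q [-0.04  0.35  1.63 -0.    1.16 -0.29]
601.8,-10.9,271 [-0.24 -0.23  0.05] [-0.0005  0.0002 -0.0024]
```

View pics/s9z.png

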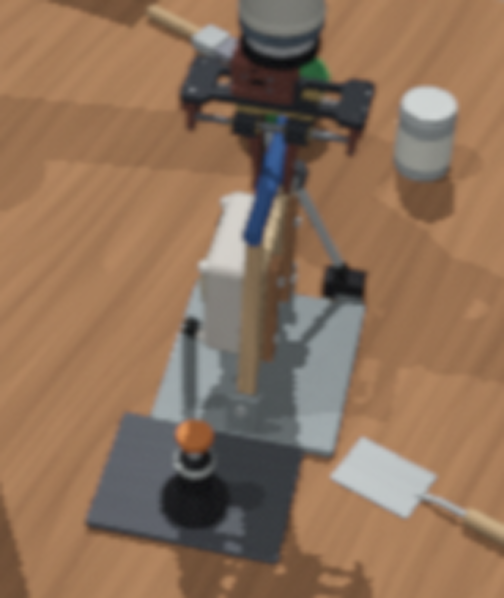

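View pics/t9.png

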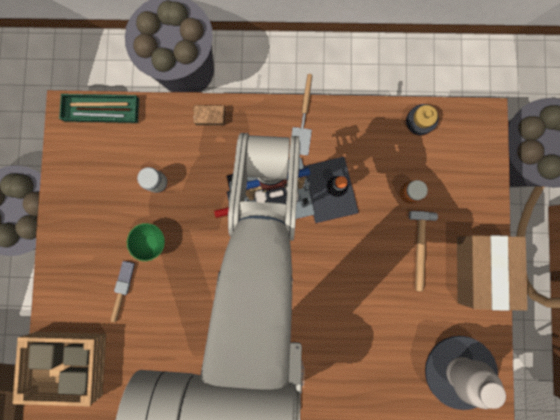

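The frame is now seated, with about 6 N of resistance. The foot is on its pad, the red grip is forward, the plunger is up, and the bowl (146,242), can (152,180), jar (414,191) and hammer haven't moved. I'm handing in.

```bash
python3 -c "
from workcell import ctrl
print(ctrl.close_job())
o=ctrl.get_obs();print(o['t'],o['ee_pos'],o['ft_force'],o['width'])"
```

```text
the job is handed in; nothing more can be done
None
the job is handed in; nothing more can be done
```

The job is handed in at about 14 s of the 64 s allowed. All three steps were done in order; the hand-in reports no verdict.

- **Plunger:** I pressed it about 18 mm to its stop, where the force rose to 28 N with no further travel. It sprang back up, and the camera shows it there in the last pictures.
- **Kickstand:** I flipped it over the top by its red grip while the frame still leaned forward. The grip's position in the image matched the fully down angle of 1.4 rad.
- **Frame:** I gripped the blue bar at its middle (finger opening about 21.5 mm) and raised it along its arc. By the arm's position it stands at about 0.36 rad. The push-back of about 6 N and the picture show the kickstand foot seated on its pad. The fingers still hold the bar.
- **Bystanders:** the bowl, jar, can and hammer look unmoved in the last top view.

One thing went wrong: I first turned the gripper the wrong way and had to turn it back, which cost about 1.5 s and touched nothing. No checks failed or disagreed.

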